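Find the full tea caddy by weight and put it on the tray

ROBOT

A 6-joint arm with a two-finger parallel gripper is mounted at the origin on the work surface. World frame = base frame: x ahead of the robot, y to its left, z up, the work surface at z = 0. Lengths are in mm, angles in rad, forces in N, time in s.
With the tool pointing down it reaches from about 325 to 900 mm from the base axis. Payload 6.1 kg.
Tool frame: the origin (TCP) lies between the finger pads; the fingertips stand 19 mm ahead of it and the grasp point (between the pads) is the TCP; z points along the fingers, y is the line along which they close (so a half turn about z gives the same grasp; the last joint's range is limited). The gripper opens to 87 mm and grips with 3 to 60 N. Pads are 19 mm wide; open, the fingers measure 117 mm over their backs; the gripper's body (75 mm by 190 mm) begins 51 mm behind the grasp point.
Start: joints at [-1.269, 0.22, 1.526, -0, 1.395, -0.126], TCP at [259.286, -568.671, 241.538] pointing down, gripper open.
Joint ranges: [-2.98, 2.98], [-0.91, 2.08], [0.09, 2.57], [-1.24, 4.39], [0.2, 2.65], [-2.68, 2.68]. Speed limits (rad/s): [2.57, 2.57, 3.01, 3.14, 3.14, 3.14].

INTERFACE

Orientations are given as a unit quaternion [x, y, z, w].
In Python, from plant import bot, cams, nets gives the robot as it stands.
- The arm moves only by the shell command python3 -m crank 'ROWS' [FORCE]. ROWS is JSON, a list of rows, each a list of 3 entries, a list of its own where there are three numbers: the shift along the world's x, y, z in units of 25 mm (1.0 is 25 mm), then the turn about the world's z in units of 6 degrees (1.0 is 6 degrees), then the opening, from 0 (shut) to 1 (fully open). A call has exactly 10 rows; each row is the pose to reach, as a shift and turn from the pose commanded when the call began; what a row does not reach only later rows make up. A row lasts 1/12 s, in which the tool goes at most 41.7 mm and 7.16 degrees, less where a joint would pass 70% of its speed; a pose out of reach is approached as far as the arm can. A call with a gripper value outside its range is refused whole. The fingers move at their own pace and stop on an object; FORCE is the grip in N (left out, the last holds). Time passes only in rows, so rows that repeat a pose let the fingers close, or fill a call up. It gives the time, the measured TCP pose, the force, the opening and the grip force at its end, in the units of the state.
- bot.get_obs(): the state, without advancing time (a new reading comes with each control period).
- cams.snapshot(name): name is "scene" or "top" or "wrist"; returns (picture, depth): 384x512x3 uint8, red, green, blue; 384x512 float32, mm along the optical axis (not along the pixel's ray), 0 where there is no reading.
- cams.get_calibration(name): a dict with "camera_matrix" (3x3 intrinsics, pixels), "distortion" ([k1, k2, p1, p2, k3] as OpenCV has them; the pictures are not rectified), "R" (3x3) and "t" (3): a world point X has camera coordinates R X + t. Camera axes: x right, y down, z forward; pixel columns grow to the right and rows downward; lengths in mm; the calibration is good to about 2 mm. A picture is of the moment at which its call begins: read the wrist's pose just before it. get_calibration takes no time and is no camera call; for the wrist camera it gives the pose at the moment of the call.
- bot.hand_in(): hands the job in; it is judged then, once.
Trained networks look in the newest picture that a camera, given by its name, has taken for a name from the list of things; names that differ only in an ending like _2 or _b are one class to them, and where a whole thing is asked for, a point or a joint stands for the part that bears it (a point fixed in the world has none). Each returns a list of dicts, best first, with "confidence" (0 to 1); they miss things now and then, are a little off and sometimes report something else, mostly with a low value. They report only what shows in the picture. A call takes as long as a camera call. They do not tell look-alikes from the thing itself.
- nets.recognise(camera, target): "rect" ([left, top, width, height] in pixels, round what is visible of it).
- nets.cut_out(camera, target): "mask" (384x512 bool, what is visible of it) and "rect" ([left, top, width, height] in pixels, round what is visible of it).
The state is a dict: "time": time; "joints": joint angles; "qvel": joint speeds; "joint_torque": joint torques, N m; "eef_pos": TCP position; "ee_rot": TCP orientation; "ft_force": force on the tool from outside, world axes, zero at the start; "ft_torque": the same for the moment, N m; "finger_gap": finger opening in mm; "finger_force": force on a finger pad.
Only numpy, scipy, OpenCV 4.12 (cv2) and the standard library are available. Lean on these libraries where they do the work, as an engineer would, in place of code of your own. Each camera call takes 0.05 s, during which the arm holds its last target. There are 200 camera calls.

TASK

One of the four look-alike closed tea caddies is full and the other three are empty, which you can only tell by lifting them and feeling the weight. Find the full one and stand it upright, flat on the floor of the tray, in the free end beside the bottles and glasses; the empty ones must end up standing upright where they were. Set the caddies down rather than dropping them, and do not shift the bottles, the shot glasses or the flat polish tin.

Things in the scene. Friction and masses are not known exactly. Their poses are not given: they have to be found in the camera images.
- caddy_a_center (a point): Centre (half-way up) of a closed rectangular tea caddy, green with a brass lid that does not come off: 96 mm along its x, 54 mm along its y, 84 mm tall, z up. All four look exactly alike; any one of them may be the full one (4.5 to 6.5 N all told), the other three are empty (1.4 N each). Stands loose on the cabinet top.
- caddy_b_center (a point): Centre (half-way up) of a closed rectangular tea caddy, green with a brass lid that does not come off: 96 mm along its x, 54 mm along its y, 84 mm tall, z up. All four look exactly alike; any one of them may be the full one (4.5 to 6.5 N all told), the other three are empty (1.4 N each). Stands loose on the cabinet top.
- caddy_c_center (a point): Centre (half-way up) of a closed rectangular tea caddy, green with a brass lid that does not come off: 96 mm along its x, 54 mm along its y, 84 mm tall, z up. All four look exactly alike; any one of them may be the full one (4.5 to 6.5 N all told), the other three are empty (1.4 N each). Stands loose on the cabinet top.
- caddy_d_center (a point): Centre (half-way up) of a closed rectangular tea caddy, green with a brass lid that does not come off: 96 mm along its x, 54 mm along its y, 84 mm tall, z up. All four look exactly alike; any one of them may be the full one (4.5 to 6.5 N all told), the other three are empty (1.4 N each). Stands loose on the cabinet top.
- tray: Fixed wooden tray, 200 mm along its x, 340 mm along its y, rim 22 mm high, walls 6 mm, inner floor 6 mm above the cabinet top; origin under its centre. The bottles and shot glasses stand on its +y half; the -y half (centre at y = -90 mm in the tray's frame) is free.
- bottle_a: Green glass bottle with an aluminium twist cap, 60 mm across, 190 mm tall, loose on the tray's +y half; origin at the centre of its underside.
- bottle_b: The second, identical green bottle, beside the first; origin at the centre of its underside.
- shots: Stack of four nested shot glasses (moves as one piece), 47 mm across, 116 mm tall, loose on the tray near its middle; origin at the centre of its underside.
- polish: Flat black shoe-polish tin, 52 mm across, 24 mm tall, loose, standing between the four caddies; origin at the centre of its underside.
Not all that is in view belongs to the job. What is shaped like the part that bears caddy_c_center but red is not meant.

How it is judged (in metres and radians):
At the end, for the whole second after the job is handed in: The full caddy stands flat (within 0.1 rad of upright) on the tray's floor inside the rim, bearing on it with its weight (over 3 N); the three empty caddies stand upright (within 0.1 rad) within 40 mm of where they began; all at rest and released ((((contact force between caddy_a and tray above 3 N and height (world z) of caddy_a_center below 0.056 m and angle between caddy_a_center's own z axis and vertical below 0.1 rad and linear speed of caddy_a below 0.02 m/s and x of caddy_a_center in the frame of tray between -0.09 and 0.09 m and y of caddy_a_center in the frame of tray between -0.16 and 0.16 m) and (distance of caddy_b_center from where it was at the start of the episode below 0.04 m and angle between caddy_b_center's own z axis and vertical below 0.1 rad and linear speed of caddy_b below 0.02 m/s) and (distance of caddy_c_center from where it was at the start of the episode below 0.04 m and angle between caddy_c_center's own z axis and vertical below 0.1 rad and linear speed of caddy_c below 0.02 m/s) and (distance of caddy_d_center from where it was at the start of the episode below 0.04 m and angle between caddy_d_center's own z axis and vertical below 0.1 rad and linear speed of caddy_d below 0.02 m/s)) or ((contact force between caddy_b and tray above 3 N and height (world z) of caddy_b_center below 0.056 m and angle between caddy_b_center's own z axis and vertical below 0.1 rad and linear speed of caddy_b below 0.02 m/s and x of caddy_b_center in the frame of tray between -0.09 and 0.09 m and y of caddy_b_center in the frame of tray between -0.16 and 0.16 m) and (distance of caddy_a_center from where it was at the start of the episode below 0.04 m and angle between caddy_a_center's own z axis and vertical below 0.1 rad and linear speed of caddy_a below 0.02 m/s) and (distance of caddy_c_center from where it was at the start of the episode below 0.04 m and angle between caddy_c_center's own z axis and vertical below 0.1 rad and linear speed of caddy_c below 0.02 m/s) and (distance of caddy_d_center from where it was at the start of the episode below 0.04 m and angle between caddy_d_center's own z axis and vertical below 0.1 rad and linear speed of caddy_d below 0.02 m/s)) or ((contact force between caddy_c and tray above 3 N and height (world z) of caddy_c_center below 0.056 m and angle between caddy_c_center's own z axis and vertical below 0.1 rad and linear speed of caddy_c below 0.02 m/s and x of caddy_c_center in the frame of tray between -0.09 and 0.09 m and y of caddy_c_center in the frame of tray between -0.16 and 0.16 m) and (distance of caddy_a_center from where it was at the start of the episode below 0.04 m and angle between caddy_a_center's own z axis and vertical below 0.1 rad and linear speed of caddy_a below 0.02 m/s) and (distance of caddy_b_center from where it was at the start of the episode below 0.04 m and angle between caddy_b_center's own z axis and vertical below 0.1 rad and linear speed of caddy_b below 0.02 m/s) and (distance of caddy_d_center from where it was at the start of the episode below 0.04 m and angle between caddy_d_center's own z axis and vertical below 0.1 rad and linear speed of caddy_d below 0.02 m/s)) or ((contact force between caddy_d and tray above 3 N and height (world z) of caddy_d_center below 0.056 m and angle between caddy_d_center's own z axis and vertical below 0.1 rad and linear speed of caddy_d below 0.02 m/s and x of caddy_d_center in the frame of tray between -0.09 and 0.09 m and y of caddy_d_center in the frame of tray between -0.16 and 0.16 m) and (distance of caddy_a_center from where it was at the start of the episode below 0.04 m and angle between caddy_a_center's own z axis and vertical below 0.1 rad and linear speed of caddy_a below 0.02 m/s) and (distance of caddy_b_center from where it was at the start of the episode below 0.04 m and angle between caddy_b_center's own z axis and vertical below 0.1 rad and linear speed of caddy_b below 0.02 m/s) and (distance of caddy_c_center from where it was at the start of the episode below 0.04 m and angle between caddy_c_center's own z axis and vertical below 0.1 rad and linear speed of caddy_c below 0.02 m/s)))); the robot touches nothing.
It fails at once if a bottle or the shot glasses shifted by more than 30 mm or tipped (distance of any of bottle_a, bottle_b, shots from where it was at the start of the episode above 0.03 m or angle between any of bottle_a, bottle_b, shots's own z axis and vertical above 0.5 rad).
It fails at once if the polish tin shifted by more than 30 mm (distance of polish from where it was at the start of the episode above 0.03 m).
It fails at once if a caddy dropped: not held by the fingers while more than 20 mm above where it can stand ((height (world z) of caddy_a_center above 0.07 m and contact force between the fingers and caddy_a below 0.05 N) or (height (world z) of caddy_b_center above 0.07 m and contact force between the fingers and caddy_b below 0.05 N) or (height (world z) of caddy_c_center above 0.07 m and contact force between the fingers and caddy_c below 0.05 N) or (height (world z) of caddy_d_center above 0.07 m and contact force between the fingers and caddy_d below 0.05 N)).
It also fails if it takes over 69 s, if anything falls off the work surface, if the arm or the gripper's body presses on something with over 40 N, if the wrist force passes 120 N, or if a joint passes its speed limit or range.

## Working session

There is one attempt and no reset: what is moved stays moved. The work goes in short steps, Python scripts to look and compute and a shell command to move; the robot and the scene stay as the last step left them, time stands still between calls to the robot, and variables do not carry over. Pictures are saved under pics/ and viewed, at most 10 in all, crops included, and the job is handed in when it is done.

```bash
mkdir -p pics; ls
cat > h.py <<'E'
import numpy as np, cv2
from plant import bot, cams, nets
def world(cam, uv, d, c=None):
    c=c or cams.get_calibration(cam)
    K=np.array(c["camera_matrix"]);D=np.array(c["distortion"]);R=np.array(c["R"]);t=np.array(c["t"]).ravel()
    n=cv2.undistortPoints(np.array(uv,float).reshape(-1,1,2),K,D).reshape(-1,2)
    d=np.asarray(d,float).reshape(-1,1)
    P=np.c_[n,np.ones(len(n))]*d
    return (P-t)@R
def cloud(cam,mask,dep,c=None):
    v,u=np.nonzero(mask&(dep>0))
    return world(cam,np.c_[u,v],dep[v,u],c)
E
python3 - <<'E'
from h import *
for n in ["top","scene"]:
    p,d=cams.snapshot(n); cv2.imwrite(f"pics/{n}0.png",p[...,::-1]); np.save(f"{n}0.npy",d)
    for t in ["caddy_a_center","tray","bottle_a","shots","polish"]:
        for r in nets.cut_out(n,t):
            P=cloud(n,r["mask"],d)
            if len(P)<10: continue
            z=np.percentile(P[:,2],90); T=P[P[:,2]>z-8]
            b=cv2.minAreaRect(T[:,:2].astype(np.float32))
            print(n,t,round(r["confidence"],2),[int(x) for x in r["rect"]],"ztop",round(z),"rect",[np.round(x,1) for x in b])
print(bot.get_obs())
E
```

```text
pics
top caddy_a_center 0.77 [336, 207, 34, 39] ztop 86 rect [array([ 440.7, -288.9]), array([98.6, 57.3]), np.float64(17.2)]
top tray 0.57 [109, 159, 117, 83] ztop 16 rect [array([503.1, 260.7]), array([201.6, 342.4]), np.float64(12.8)]
top tray 0.54 [111, 215, 33, 22] ztop 194 rect [array([433.7, 355.3]), array([25.5, 26.6]), np.float64(1.2)]
top bottle_a 0.57 [111, 214, 32, 23] ztop 194 rect [array([434.3, 354.5]), array([25.3, 26.4]), np.float64(47.6)]
top shots 0.86 [130, 176, 25, 21] ztop 119 rect [array([542.6, 315.4]), array([45.3, 44.2]), np.float64(89.9)]
top polish 0.79 [307, 179, 18, 13] ztop 27 rect [array([ 557.7, -175.8]), array([47.7, 48.2]), np.float64(1.1)]
scene caddy_a_center 0.68 [149, 245, 45, 39] ztop 87 rect [array([ 441.8, -288.1]), array([99.6, 55.9]), np.float64(16.1)]
scene tray 0.62 [243, 116, 79, 79] ztop 20 rect [array([501.8, 261.2]), array([201. , 347.5]), np.float64(12.4)]
scene bottle_a 0.87 [300, 87, 18, 49] ztop 188 rect [array([526.4, 389.3]), array([29.6, 24.7]), np.float64(78.7)]
scene bottle_a 0.66 [267, 86, 20, 50] ztop 175 rect [array([437.1
[... 419 characters left out ...]
y([-1.26907414e+00,  2.20355589e-01,  1.52651038e+00, -7.26533094e-06,
        1.39469172e+00, -1.26134244e-01]), 'qvel': array([-3.69199034e-04,  1.36374292e-03,  5.47101565e-05,  1.72877725e-03,
       -5.17294457e-04, -8.54662717e-04]), 'joint_torque': array([-2.09640320e-04, -4.94239640e+01, -3.87494588e+01,  6.98742480e-02,
        4.71171993e-02, -2.30949092e-05]), 'eef_pos': array([ 259.29878169, -568.66571488,  241.55967242]), 'ee_rot': array([ 9.77204360e-01,  2.12300820e-01, -2.03013498e-06,  1.77253019e-05]), 'ft_force': array([ 0.33900229,  0.48492919, -0.81783899]), 'ft_torque': array([ 0.02907697, -0.03806652,  0.00971537]), 'finger_force': 0.0, 'finger_gap': 86.97737154653423}
```

Run:
```python
from h import *
a=cv2.imread("pics/top0.png"); cv2.imwrite("pics/top0x.png",cv2.resize(a[120:300,90:410],None,fx=2.5,fy=2.5,interpolation=cv2.INTER_CUBIC))
d=np.load("top0.npy"); v,u=np.nonzero(d>0); P=world("top",np.c_[u,v],d[v,u])
hsv=cv2.cvtColor(a,cv2.COLOR_BGR2HSV)
m=np.zeros(d.shape,np.uint8); k=(P[:,2]>70)&(P[:,2]<100)&(P[:,0]>300); m[v[k],u[k]]=1
n,l,s,c=cv2.connectedComponentsWithStats(m)
I=np.full(d.shape,-1); I[v,u]=np.arange(len(v))
for i in range(1,n):
    if s[i,4]<60: continue
    T=P[I[l==i]]; b=cv2.minAreaRect(T[:,:2].astype(np.float32)); print(s[i],np.round(np.median(T[:,2]),1),[np.round(x,1) for x in b],np.median(hsv[l==i],axis=0))
```

```text
[100  63  83  13 466] 84.6 [array([880.4, 337.4]), array([ 24.7, 240.4]), np.float64(3.4)] [101.  96.  95.]
[357  69   5  38 106] 85.2 [array([ 839.4, -293.4]), array([108.1,   3.6]), np.float64(1.9)] [ 15.  57. 138.]
[449  68  22  38 266] 88.6 [array([ 852.1, -595.5]), array([114.9,  50.3]), np.float64(9.4)] [ 10. 158. 162.]
[142  97  39  30 669] 82.8 [array([763.6, 274.4]), array([100.9,  56.9]), np.float64(69.7)] [  2. 171. 235.]
[384 106  34   7  97] 83.4 [array([ 781.5, -418.4]), array([ 14.8, 100.8]), np.float64(1.5)] [ 15.  57. 134.]
[  12  125   49   85 1407] 79.7 [array([598.7, 642.9]), array([241.9, 146. ]), np.float64(6.3)] [ 20. 103. 217.]
[265 136  24  37 676] 83.1 [array([642.4, -58.2]), array([55.1, 97.7]), np.float64(81.1)] [ 27. 113. 237.]
[347 139  30  38 684] 82.9 [array([ 635.4, -301.9]), array([57.5, 99.2]), np.float64(67.3)] [ 25. 121. 237.]
[ 24 144   8  48 282] 80.9 [array([596.1, 667.8]), array([138.1,  18. ]), np.float64(3.8)] [ 11.  153.  117.5]
[400 144  28  37 689] 83.2 [array([ 627.1, -453.4]), array([98.9, 58.8]), np.float64(14.5)] [  1. 180. 235.]
[135 180  13  14  99] 98.2 [array([544.1, 318.5]), array([33.3, 35. ]), np.float64(32.1)] [116.   9. 245.]
[272 196  30  40 698] 82.9 [array([469.3, -88.2]), array([97.4, 55.7]), np.float64(19.7)] [ 28. 108. 237.]
[343 208  29  38 723] 83.0 [array([ 440.8, -289.1]), array([98.4, 57.9]), np.float64(16.6)] [ 26. 117. 237.]
[447 213  10  17  85] 84.7 [array([ 458.3, -563.5]), array([46.3, 19.6]), np.float64(0.4)] [108. 191.  92.]
[ 50 253   8  19  75] 89.1 [array([326.1, 569.2]), array([51.2, 12.7]), np.float64(0.9)] [  3. 191.  93.]
[315 262  24  16 258] 83.0 [array([ 313.4, -203.2]), array([57.1, 41.8]), np.float64(74.4)] [  2. 162. 235.]
```

View pics/top0x.png

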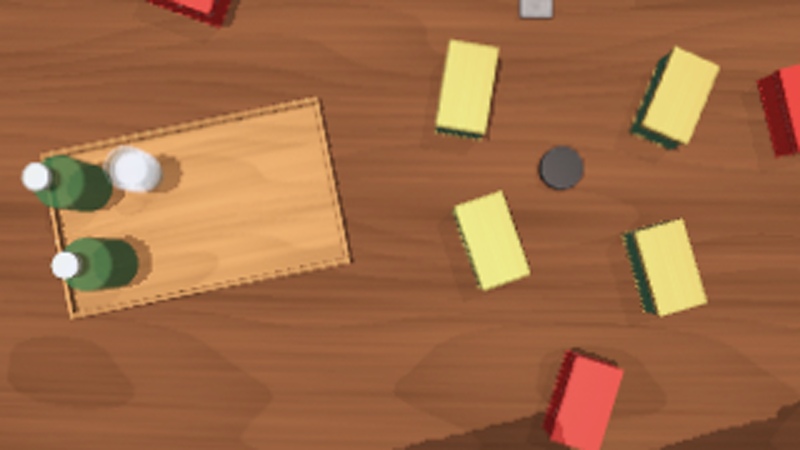

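The four yellow-green brass lids are the caddies. In full top-image pixels they are at about (277,148), (362,158), (287,216) and (358,227). The red boxes at (157,112), (414,158) and (325,280) are look-alikes and are not meant. I'll go above the caddy at (441,-289) and confirm it in a close wrist view.

```bash
python3 -m crank '[[[0.9,1.4,0],-0.3,1],[[1.8,2.8,0],-0.6,1],[[2.7,4.2,0],-0.9,1],[[3.6,5.6,0],-1.3,1],[[4.5,7,0],-1.3,1],[[5.4,8.4,0],-1.3,1],[[6.3,9.8,0],-1.3,1],[[7.25,11.2,0],-1.3,1],[[7.25,11.2,-1],-1.3,1],[[7.25,11.2,-1],-1.3,1]]' 30
cat > look.py <<'E'
from h import *
import sys
o=bot.get_obs(); c=cams.get_calibration("wrist"); p,d=cams.snapshot("wrist")
if len(sys.argv)>1: cv2.imwrite("pics/"+sys.argv[1],p[...,::-1])
q=o["ee_rot"]; yaw=np.degrees(np.arctan2(2*q[0]*q[1],q[0]**2-q[1]**2))
print("tcp",np.round(o["eef_pos"],1),"yaw",round(yaw,1),"ft",np.round(o["ft_force"],2),"gap",round(o["finger_gap"],1),"t",o["time"])
v,u=np.nonzero(d>0); P=world("wrist",np.c_[u,v],d[v,u],c)
I=np.full(d.shape,-1); I[v,u]=np.arange(len(v))
m=np.zeros(d.shape,np.uint8); k=(P[:,2]>78)&(P[:,2]<96); m[v[k],u[k]]=1
n,l,s,_=cv2.connectedComponentsWithStats(m)
for i in range(1,n):
    if s[i,4]<500: continue
    T=P[I[l==i]]; (cx,cy),(w,h),a=cv2.minAreaRect(T[:,:2].astype(np.float32))
    if w<h: a+=90
    a=(a+90)%180-90
    dx=np.array([cx,cy])-o["eef_pos"][:2]
    print(s[i],"z",np.round(np.median(T[:,2]),1),"c",round(cx,1),round(cy,1),"size",round(w,1),round(h,1),"ang",round(a,1),"units",np.round(dx/25,2),"turn",round((a-yaw)/6,2))
E
python3 look.py w1.png
```

```text
time: 1.43
eef_pos: [440.3, -285.3, 213.3]
ee_rot: [0.989, 0.148, -0.002, -0.002]
ft_force: [-1.0, 0.4, -1.3]
finger_gap: 86.7
finger_force: 0.0
tcp [ 440.3 -285.3  213.3] yaw 17.0 ft [-1.01  0.42 -1.29] gap 86.7 t 1.4333
[ 294    0   66   35 1161] z 84.9 c 590.7 -298.4 size 24.0 49.2 ang -73.9 units [ 6.02 -0.52] turn -15.14
[ 470    0   42   99 2985] z 84.7 c 613.2 -445.4 size 73.5 35.9 ang 14.0 units [ 6.91 -6.4 ] turn -0.5
[   0   26   82  125 7980] z 85.2 c 469.2 -86.6 size 97.4 57.5 ang 19.4 units [1.15 7.95] turn 0.41
[ 224  134   66  107 6648] z 84.9 c 440.9 -287.9 size 98.1 55.5 ang 16.7 units [ 0.03 -0.1 ] turn -0.05
```

View pics/w1.png

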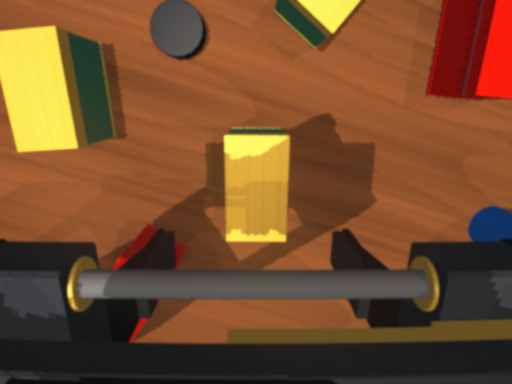

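The picture shows the brass-lidded green caddy at pixel (257,190), between the fingers, so the estimate holds. Next I descend, close and lift.

```bash
python3 -m crank '[[[0,0.05,-1.4],0,1],[[0,0.05,-2.8],0,1],[[0,0.05,-4.2],0,1],[[0,0.05,-5.4],0,1],[[0,0.05,-6.2],0,1],[[0,0.05,-6.2],0,1],[[0,0.05,-6.2],0,0.4],[[0,0.05,-6.2],0,0.2],[[0,0.05,-6.2],0,0.2],[[0,0.05,-6.2],0,0.2]]' 30; python3 -c "
from plant import bot;print(bot.get_obs()['ft_force'])"
```

```text
time: 2.32
eef_pos: [441.7, -288.8, 63.8]
ee_rot: [0.989, 0.145, 0.001, 0.001]
ft_force: [0.0, -0.6, 0.2]
finger_gap: 67.8
finger_force: 0.0
[ 0.00294841 -0.59676339  0.20498208]
```

```bash
python3 -m crank '[[[0,0,0],0,0.2],[[0,0,0],0,0.2],[[0,0,0],0,0.2],[[0,0,0],0,0.2],[[0,0,0.3],0,0.2],[[0,0,0.6],0,0.2],[[0,0,0.9],0,0.2],[[0,0,0.9],0,0.2],[[0,0,0.9],0,0.2],[[0,0,0.9],0,0.2]]' 30;  python3 -c "
from plant import bot;print(bot.get_obs()['ft_force'])"
```

```text
time: 3.15
eef_pos: [440.4, -287.3, 83.9]
ee_rot: [0.989, 0.145, -0.0, -0.0]
ft_force: [0.1, -0.4, -6.2]
finger_gap: 54.0
finger_force: 30.0
[ 0.05959827 -0.43048693 -6.1772778 ]
```

```bash
python3 -m crank '[[[0,0,0.6],0,0.2],[[0,0,1.4],0,0.2],[[0,0,2.2],0,0.2],[[0,0,3],0,0.2],[[0,0,3.6],0,0.2],[[0,0,4],0,0.2],[[0,0,4],0,0.2],[[0,0,4],0,0.2],[[0,0,4],0,0.2],[[0,0,4],0,0.2]]' 30;  python3 -c "
from plant import bot;
o=bot.get_obs();print(o['ft_force'],o['joint_torque'])"
```

```text
time: 3.98
eef_pos: [439.7, -286.7, 182.3]
ee_rot: [0.989, 0.145, -0.001, -0.001]
ft_force: [-1.4, 0.6, -5.9]
finger_gap: 53.8
finger_force: 30.0
[-1.35478711  0.55615134 -5.88970053] [ 5.17605768e-04 -4.20622909e+01 -4.02451336e+01  8.60071764e-02
 -2.17080256e-02  1.56780034e-04]
```

Two readings of about 6 N down mean this is the full caddy; an empty one would read about 1.4 N. I'm carrying it to the tray, high enough to clear the caddy on the way.

```bash
python3 -m crank '[[[0.1,0.5,0],0,0.2],[[0.3,1.4,0],-0.1,0.2],[[0.5,2.6,0],-0.2,0.2],[[0.75,4,0],-0.3,0.2],[[1,5.4,0],-0.4,0.2],[[1.25,6.8,0],-0.5,0.2],[[1.5,8.2,0],-0.6,0.2],[[1.75,9.5,0],-0.65,0.2],[[2,10.7,0],-0.65,0.2],[[2.25,12,0],-0.65,0.2]]' 30
python3 -m crank '[[[0.25,1.3,0],0,0.2],[[0.45,2.5,0],0,0.2],[[0.65,3.6,0],0,0.2],[[0.85,4.6,0],0,0.2],[[1,5.4,0],0,0.2],[[1.1,5.9,0],0,0.2],[[1.12,6.05,0],0,0.2],[[1.12,6.05,0],0,0.2],[[1.12,6.05,0],0,0.2],[[1.12,6.05,0],0,0.2]]' 30
python3 look.py w2.png
```

```text
time: 4.82
eef_pos: [496.1, 14.7, 183.3]
ee_rot: [0.994, 0.112, -0.001, -0.0]
ft_force: [0.5, -0.4, -4.3]
finger_gap: 53.9
finger_force: 30.0
time: 5.65
eef_pos: [524.6, 162.7, 183.8]
ee_rot: [0.994, 0.111, -0.0, 0.0]
ft_force: [0.2, -0.1, -5.7]
finger_gap: 53.9
finger_force: 30.0
tcp [524.6 162.7 183.8] yaw 12.7 ft [ 0.18 -0.09 -5.71] gap 53.9 t 5.65
[ 53 106  41  60 724] z 81.7 c 546.0 306.8 size 46.5 25.0 ang 23.9 units [0.86 5.77] turn 1.85
[  0 215  48  43 806] z 86.8 c 456.5 345.1 size 46.9 13.0 ang 60.7 units [-2.72  7.29] turn 7.99
```

View pics/w2.png

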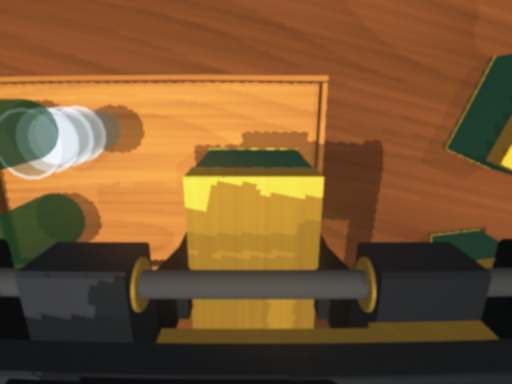

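The held caddy at (255,235) is square over the free end. The shot glasses at (60,135) and the bottles are well clear. I'll lower it gently.

```bash
python3 -m crank '[[[0,0,-0.7],0,0.2],[[0,0,-1.6],0,0.2],[[0,0,-2.5],0,0.2],[[0,0,-3.2],0,0.2],[[0,0,-3.8],0,0.2],[[0,0,-4.2],0,0.2],[[0,0,-4.4],0,0.2],[[0,0,-4.5],0,0.2],[[0,0,-4.6],0,0.2],[[0,0,-4.65],0,0.2]]' 30
python3 -m crank '[[[0,0,-0.03],0,0.2],[[0,0,-0.03],0,0.2],[[0,0,-0.03],0,0.2],[[0,0,-0.03],0,0.2],[[0,0,-0.03],0,0.2],[[0,0,-0.03],0,0.2],[[0,0,-0.03],0,0.2],[[0,0,-0.03],0,0.2],[[0,0,-0.03],0,0.2],[[0,0,-0.03],0,0.2]]' 30
```

```text
time: 6.53
eef_pos: [525.6, 163.8, 68.6]
ee_rot: [0.994, 0.111, 0.001, -0.0]
ft_force: [0.4, 1.2, -1.5]
finger_gap: 53.7
finger_force: 30.0
time: 7.37
eef_pos: [525.7, 163.9, 68.5]
ee_rot: [0.994, 0.112, 0.001, 0.0]
ft_force: [-2.8, -1.6, 6.1]
finger_gap: 54.0
finger_force: 30.0
```

```bash
python3 -m crank '[[[0,0,0],0,0.8],[[0,0,0],0,0.95],[[0,0,0],0,0.95],[[0,0,0],0,0.95],[[0,0,0],0,0.95],[[0,0,0],0,0.95],[[0,0,0],0,0.95],[[0,0,0],0,0.95],[[0,0,0],0,0.95],[[0,0,0],0,0.95]]' 30
python3 -m crank '[[[0,0,0.4],0,0.95],[[0,0,1],0,0.95],[[0,0,2],0,0.95],[[0,0,3],0,0.95],[[0,0,4],0,0.95],[[0,0,5],0,0.95],[[0,0,6],0,0.95],[[0,0,7],0,0.95],[[0,0,7],0,0.95],[[0,0,7],0,0.95]]' 30
python3 look.py w3.png
python3 - <<'E'
from h import *
p,d=cams.snapshot("scene"); cv2.imwrite("pics/s1.png",cv2.resize(p[60:330,100:400,::-1],None,fx=2,fy=2))
for t in ["caddy_a_center","tray","bottle_a","shots","polish"]:
    for r in nets.cut_out("scene",t):
        P=cloud("scene",r["mask"],d); 
        z=np.percentile(P[:,2],90); T=P[P[:,2]>z-8]
        print(t,round(r["confidence"],2),round(z),[np.round(x,1) for x in cv2.minAreaRect(T[:,:2].astype(np.float32))])
E
```

```text
time: 8.2
eef_pos: [524.8, 163.8, 67.0]
ee_rot: [0.994, 0.112, -0.0, -0.0]
ft_force: [0.7, -0.2, -0.3]
finger_gap: 82.5
finger_force: 0.0
time: 9.03
eef_pos: [526.0, 164.0, 244.9]
ee_rot: [0.994, 0.112, 0.002, -0.0]
ft_force: [0.5, -0.6, -1.2]
finger_gap: 82.7
finger_force: 0.0
tcp [526.  164.  244.9] yaw 12.8 ft [ 0.49 -0.62 -1.16] gap 82.7 t 9.0333
[ 451   57   61  118 3972] z 84.7 c 642.0 -56.5 size 56.9 97.9 ang -8.6 units [ 4.64 -8.82] turn -3.56
[ 10 101  45  63 569] z 88.5 c 531.6 374.5 size 59.1 26.2 ang 22.1 units [0.23 8.42] turn 1.54
[ 223  132   60  100 5715] z 90.9 c 525.7 163.5 size 98.2 55.4 ang 12.7 units [-0.01 -0.02] turn -0.02
[ 35 196  50  46 602] z 87.0 c 449.8 343.5 size 57.3 21.9 ang 47.5 units [-3.05  7.18] turn 5.79
caddy_a_center 0.64 92 [array([526.3, 162.6]), array([95.4, 59.4]), np.float64(11.8)]
bottle_a 0.83 189 [array([525.6, 386.2]), array([22.8, 25.1]), np.float64(56.9)]
bottle_a 0.73 71 [array([509.5, 221.8]), array([ 34.7, 296. ]), np.float64(26.8)]
shots 0.72 120 [array([540.8, 317.4]), array([45.8, 46.5]), np.float64(27.7)]
shots 0.19 76 [array([509.3, 211.5]), array([ 14.1, 279.9]), np.float64(23.6)]
polish 0.91 26 [array([ 557.3, -173.9]), array([48.7, 51.1]), np.float64(31.6)]
```

View pics/s1.png

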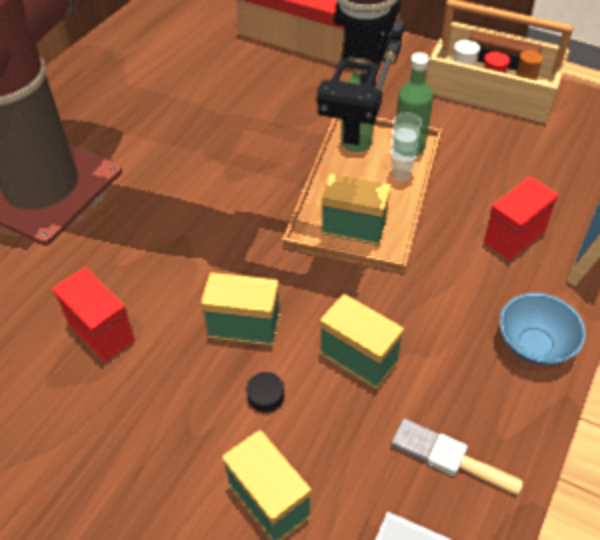

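The caddy stands flat in the tray's free end, at (355,208) in this crop, with its lid at z of about 91. The other three caddies, the tin, the bottles and the glasses have not moved, and the gripper is clear.

```bash
python3 -c "
from plant import bot;print(bot.hand_in())"
```

```text
the job is handed in; nothing more can be done
None
```

I handed the job in (no verdict was returned): the first caddy I lifted weighed about 5 N, so it is the full one, and it now stands upright on the tray's free end; I left the other caddies, the bottles, the shot glasses and the polish tin untouched.

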